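# Pop the candle tray of a food warmer and trap it

### The arm

A 6-joint arm with a two-finger parallel gripper is mounted at the origin on a cart in front of the work surface, level with it; the furniture and walls round the work are solid. World frame = base frame: x ahead of the robot, y to its left, z up, the work surface at z = 0. Lengths are in m, angles in rad, forces in N, time in s.
With the tool pointing down it reaches from about 0.35 to 0.975 m from the base axis. Payload 4.9 kg.
Tool frame: the origin (TCP) lies midway between the tips of the shut fingers; the grasp point (between the pads) lies 19 mm behind it; z points along the fingers, y is the line along which they close (so a half turn about z gives the same grasp; the last joint's range is limited). The gripper opens to 85 mm and grips with 20 to 120 N. Pads are 22 mm wide; open, the fingers measure 114 mm over their backs; the gripper's body (76 mm by 85 mm) begins 54 mm behind the grasp point. The pads swing forward as they close: fully open they stand 13 mm farther back than shut.
Start: joints at [-1.462, 0.053, 1.613, -0, 1.476, -0.119], TCP at [0.141, -0.609, 0.208] pointing down, gripper open.
Joint ranges: [-3.01, 3.01], [-1.01, 2.22], [0.06, 2.58], [-1.02, 4.17], [0.09, 2.62], [-3.14, 3.14]. Speed limits (rad/s): [2.57, 2.57, 3.14, 3.14, 3.14, 3.14].

### API

Orientations are given as a unit quaternion [w, x, y, z].
In Python, from rig import arm gives the robot as it stands.
- The arm moves only by the tool servo_tool, never from a script. Its argument "steps" is a list of rows, each a list of 6 numbers: the shift along the tool's x, y, z in units of 25 mm (1.0 is 25 mm), then the turn, a rotation vector about the tool's x, y, z in units of 5 degrees (1.0 is 5 degrees). In form: [[dx, dy, dz, ax, ay, az], ...]. A call has 1 to 5 rows; each row shifts and turns the commanded pose from where the row before left it, along the tool's axes as they then stand; what a row does not reach is not made up. A row lasts 1/8 s, in which the tool goes at most 62.5 mm and 10.7 degrees, less where a joint would pass 70% of its speed; a pose out of reach is approached as far as the arm can. A call is refused whole if a number of a shift passes 1 or a number of a turn 1, either way. A call with a gripper value outside its range is refused whole. "grip" is the closure, from 0 (fully open) to 1 (shut), set as the call begins (left out, the last holds). The fingers move at their own pace and stop on an object; "grip_force" is the grip in N (left out, the last holds). Time passes only in rows, so rows that do not move let the fingers close. It gives the time, the measured TCP pose, the force, the opening and the grip force at its end, in the units of the state.
- arm.sense(): the state, without advancing time (a new reading comes with each control period).
- arm.capture(name): name is "scene" or "top" or "wrist"; returns the picture (384x512x3 uint8, red, green, blue); there is no depth.
- arm.camera_info(name): a dict with "fx", "fy", "cx", "cy" (pixels), "R" (3x3) and "t" (3): a world point X has camera coordinates R X + t. Camera axes: x right, y down, z forward; pixel columns grow to the right and rows downward; lengths in m; the calibration is good to about 2 mm. A picture is of the moment at which its call begins: read the wrist's pose just before it. camera_info takes no time and is no camera call; for the wrist camera it gives the pose at the moment of the call.
- arm.close_job(): hands the job in; it is judged then, once.
Trained networks look in the newest picture that a camera, given by its name, has taken for a name from the list of things; names that differ only in an ending like _2 or _b are one class to them, and where a whole thing is asked for, a point or a joint stands for the part that bears it (a point fixed in the world has none). Each returns a list of dicts, best first, with "confidence" (0 to 1); they miss things now and then, are a little off and sometimes report something else, mostly with a low value. They report only what shows in the picture. A call takes as long as a camera call.
- arm.search_frame(name, camera): "box" ([left, top, width, height] in pixels, round what is visible of it).
The state is a dict: "clock": time; "qpos": joint angles; "qvel": joint speeds; "joint_efforts": joint torques, N m; "position": TCP position; "orientation": TCP orientation; "force": force on the tool from outside, world axes, zero at the start; "wrist_torque": the same for the moment, N m; "grip_width": finger opening in m; "finger_force": force on a finger pad.
Only numpy, scipy, OpenCV 4.12 (cv2) and the standard library are available. Lean on these libraries where they do the work, as an engineer would, in place of code of your own. Each camera call takes 0.05 s, during which the arm holds its last target. There are 200 camera calls.

### The job

With one finger press the red release button of the food warmer so that its tea-light tray springs out, and with the other finger trap the tray's orange front before it slides away, stopping it part-way, well short of the end of its run. Finish while still holding it so: the button kept down by the one finger, the tray at rest against the other. Lift nothing: leave the tea lights in the tray and the measuring cup on the warmer, and do not disturb the salt shaker or the teaspoon beside it.

Things in the scene. Friction and masses are not known exactly. Their poses are not given: they have to be found in the camera images.
- warmer: Grey food warmer with a slotted steel top, fixed to the island. Origin on the surface under the middle of the tray; +x to its back, -x the way the tray comes out. In its frame, mm: main body x -15..115, y -50..84, 62 high; base plate 5 high, x -100..115; a wing 36 high, x -98..7, y 44..82, runs forward beside the tray's path and carries the red button.
- release_top (a point): Centre of the top of the round red button (27 mm across), 44 mm above the island when up; at x -75, y 63 mm in the warmer's frame.
- release (a joint): Travel of the red button straight down, m: 0 up, 0.007 fully down (its top then 37 mm above the island, 1 mm above the wing, hard stop). Pressing starts at about 1.6 N and takes about 5 N to the stop; it springs back. The tray is let go at about 0.0045.
- tray_front (a point): Middle of the outer face of the tray's front: an orange upright panel on the front of the tray, 8 mm thick (x), 80 wide (y), from 10 to 56 mm above the island. At x -28, y 0, z 33 mm in the warmer's frame when shut.
- lane (a point): Point in the empty path of the tray beside the button, fixed to the warmer at x -75, y 0, z 37 mm in its frame: 63 mm to the side of the button, at the height of its pressed top. A fingertip standing here (anywhere y -35..30 mm) while the other presses the button meets the orange front about 35 mm out.
- tray (a joint): How far the tray has come out along the warmer's -x, m: 0 shut and latched, 0.095 the end of its run. Once let go, a damped spring (2.4 N, 1.3 N at the end) drives it out at about 0.1 m/s, the whole run in about 1 s; it does not go back by itself.
- tea_a: White tea light, 38 mm across, 15 high, loose on the tray floor (12 mm above the island); origin at the centre of its underside.
- tea_b: A second such tea light behind the first.
- cup: Blue measuring cup, 60 x 115 x 38 mm, standing loose on the warmer's top plate (62 mm above the island); origin under its middle.
- salt: Salt shaker, 44 mm across, 90 high, standing loose near the warmer's -y side; origin under its centre.
- teaspoon: Small metal teaspoon, 130 x 27 x 11 mm, lying loose on the island beyond the -y side of the warmer; origin under its middle.

How it is judged:
On the way, in this order (a step that is already met when the one before it is completed fails the run):
1. the red button is pressed (value of joint release above 0.004 m).
2. the tray has sprung out and one finger has stopped it part-way while the other still presses the button (value of joint tray between 0.012 and 0.075 m and contact force between the fingers and tray above 0.3 N and value of joint release above 0.003 m and contact force between the fingers and release above 0.3 N and velocity of joint tray between -0.01 and 0.01 m/s), for 0.3 s.
At the end, for the whole second after the job is handed in: The tray is 12 to 75 mm out and at rest (under 10 mm/s), and a finger of the robot bears on its orange front with more than 0.3 N, while the button is still held more than 3 mm down by a finger (all of step 2); the arm keeps its last pose, push and grip.
It fails at once if the tray slid away (more than 80 mm out) (value of joint tray above 0.08 m).
It fails at once if a tea light left the tray or was lifted (z of any of tea_a, tea_b in the frame of tray_front above 0 m or z of any of tea_a, tea_b in the frame of tray_front below -0.04 m).
It fails at once if the measuring cup was shifted off its place on the warmer or lifted (x of cup in the frame of warmer below 0.02 m or x of cup in the frame of warmer above 0.09 m or y of cup in the frame of warmer below -0.03 m or y of cup in the frame of warmer above 0.05 m or z of cup in the frame of warmer above 0.075 m or z of cup in the frame of warmer below 0.05 m).
It fails at once if the salt shaker or the teaspoon was moved by more than 20 mm or lifted (distance of any of salt, teaspoon from where it was at the start of the episode above 0.02 m).
It also fails if it takes over 35 s, if anything falls off the work surface, if the arm or the gripper's body presses on something with over 40 N, if the wrist force passes 120 N, or if a joint passes its speed limit or range.

## Working session

There is one attempt and no reset: what is moved stays moved. The work goes in short steps, Python scripts to look and compute and a tool call to move; the robot and the scene stay as the last step left them, time stands still between calls to the robot, and variables do not carry over. Pictures are saved under pics/ and viewed, at most 10 in all, crops included, and the job is handed in when it is done.

Besides the shell and the picture viewer there is one more tool, called after ">>>" as name(argument=value, ...) on one line, values as JSON. servo_tool: Moves the arm, as the interface text tells. Its arguments: {"type":"object","properties":{"steps":{"type":"array"},"grip":{"type":"number"},"grip_force":{"type":"number"}},"required":["steps"]}

```bash
mkdir -p pics; cat > h.py <<'E'
import numpy as np,cv2
from rig import arm
from scipy.spatial.transform import Rotation as Ro
def cam(n):
    c=arm.camera_info(n); return c,np.array(c["R"]),np.array(c["t"])
def proj(n,X):
    c,R,t=cam(n); p=R@np.array(X)+t; return [c["fx"]*p[0]/p[2]+c["cx"],c["fy"]*p[1]/p[2]+c["cy"]]
def atz(n,u,v,z):
    c,R,t=cam(n); d=R.T@np.array([(u-c["cx"])/c["fx"],(v-c["cy"])/c["fy"],1]); o=-R.T@t
    return o+d*(z-o[2])/d[2]
def save(n,f): 
    im=arm.capture(n); cv2.imwrite("pics/"+f,im[:,:,::-1]); return im
E
python3 - <<'E'
from h import *
a=save("scene","s0.png");b=save("top","t0.png")
cv2.imwrite("pics/st.png",np.hstack([cv2.resize(a,(400,300)),cv2.resize(b,(400,300))])[:,:,::-1])
for n in("scene","top"):
    for k in("release_top","tray_front","cup","salt","teaspoon","warmer"):
        print(n,k,[(np.round(r["box"]).tolist(),round(r["confidence"],2)) for r in arm.search_frame(k,n)[:2]])
s=arm.sense();print(s["clock"],s["position"],s["orientation"],s["force"],s["grip_width"])
E
```

```text
scene release_top [([220.0, 256.0, 16.0, 17.0], 0.56)]
scene tray_front [([205.0, 219.0, 37.0, 37.0], 0.7), ([139.0, 194.0, 141.0, 105.0], 0.36)]
scene cup [([161.0, 184.0, 54.0, 40.0], 0.65)]
scene salt []
scene teaspoon [([258.0, 200.0, 56.0, 19.0], 0.63)]
scene warmer [([135.0, 194.0, 146.0, 102.0], 0.79)]
top release_top [([151.0, 218.0, 16.0, 11.0], 0.55)]
top tray_front [([175.0, 157.0, 51.0, 54.0], 0.64)]
top cup [([169.0, 139.0, 62.0, 31.0], 0.97)]
top salt [([244.0, 172.0, 22.0, 27.0], 0.91)]
top teaspoon [([276.0, 197.0, 22.0, 61.0], 0.61)]
top warmer [([145.0, 124.0, 90.0, 125.0], 0.55)]
0.7 [ 0.14116742 -0.60884467  0.20825171] [3.49973864e-05 9.93519473e-01 1.13662020e-01 2.48177532e-06] [ 0.57866401 -0.69721603 -0.36900516] 0.08562544329056908
```

View pics/t0.png

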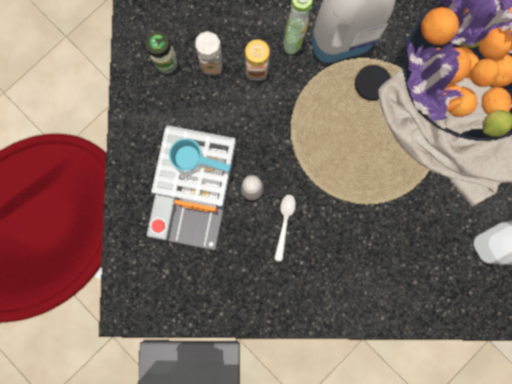

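View pics/s0.png

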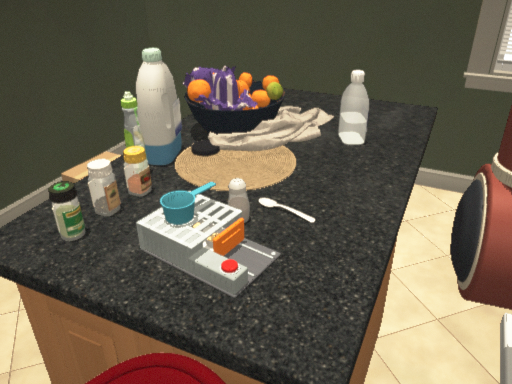

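The top view shows the red button at (158,226), the orange front at about (195,207) and the salt at (252,187). The scene view agrees, with the button at (230,266) and the front at (229,237).

```bash
cat >> h.py <<'E'
def seg(im,kind,box):
    x0,y0,x1,y1=box
    h=cv2.cvtColor(im,cv2.COLOR_RGB2HSV).astype(int); H,S,V=h[...,0],h[...,1],h[...,2]
    m=(S>150)&(V>80)&(((H<5)|(H>172)) if kind=="red" else ((H>=7)&(H<22)))
    k=np.zeros_like(m); k[y0:y1,x0:x1]=1; ys,xs=np.nonzero(m&k)
    return xs,ys
E
python3 - <<'E'
from h import *
from scipy.optimize import least_squares
T=cv2.imread("pics/t0.png")[:,:,::-1];S=cv2.imread("pics/s0.png")[:,:,::-1]
bs={"top":(T,(140,190,230,250)),"scene":(S,(195,205,260,285))}
P={}
for n,(im,b) in bs.items():
    for k in("red","orange"):
        x,y=seg(im,k,b);P[n,k]=np.array([x.mean(),y.mean()]);print(n,k,len(x),P[n,k],x.min(),x.max(),y.min(),y.max())
        if k=="orange":print(cv2.minAreaRect(np.stack([x,y],1).astype(np.float32)))
for k in("red","orange"):
    r=least_squares(lambda X:np.r_[np.array(proj("top",X))-P["top",k],np.array(proj("scene",X))-P["scene",k]],[0.5,0,0.04]);print(k,r.x,r.fun)
for z in(0.044,): print("button",atz("top",*P["top","red"],z),atz("scene",*P["scene","red"],z))
print("salt",atz("top",252,190,0.04),"spoon ends",atz("top",289,200,0),atz("top",280,258,0))
for p in[(148,236),(214,247)]:print("front base corner",atz("top",*p,0.005))
for n in("top","scene"):c,R,t=cam(n);print(n,"cam at",-R.T@t,c["fx"])
E
```

```text
top red 41 [156.95121951 225.09756098] 153 163 221 230
top orange 182 [194.74725275 206.08241758] 175 215 200 211
((194.92823791503906, 206.3280487060547), (41.21297073364258, 5.128725051879883), 12.33908748626709)
scene red 163 [229.22699387 265.37423313] 222 237 259 271
scene orange 691 [229.00578871 237.29088278] 213 243 218 254
((230.69253540039062, 236.9663543701172), (20.20929718017578, 42.34162139892578), 53.530765533447266)
red [ 0.54572618 -0.03890033  0.04207867] [ 0.44765255  1.02712043 -0.92002851 -0.09314388]
orange [ 0.58326494 -0.10914407  0.03841811] [ 0.34141385  0.77565224 -0.75980823 -0.07915278]
button [ 0.54757707 -0.03835673  0.044     ] [ 0.54315552 -0.03726196  0.044     ]
salt [ 0.61645974 -0.21766379  0.04      ] spoon ends [ 0.60174713 -0.29168912  0.        ] [ 0.48702938 -0.27392847  0.        ]
front base corner [ 0.52776183 -0.01401489  0.005     ]
front base corner [ 0.50739131 -0.14415871  0.005     ]
top cam at [ 0.50601921 -0.21484953  0.97518725] 491.50344046942575
scene cam at [0.27360782 0.43879542 0.49259459] 446.8287983368963
```

>>> servo_tool(steps=[[1,-0.85,0,0,0,0],[1,-0.85,0,0,0,0],[1,-0.85,0,0,0,0],[1,-0.85,0,0,0,0],[1,-0.85,0,0,0,0]], grip=0.25)

```text
clock: 1.32
position: [0.2395, -0.4763, 0.2083]
orientation: [0.0, 0.994, 0.114, 0.0]
force: [0.0, 0.1, -0.3]
grip_width: 0.0642
finger_force: 0.0
```

>>> servo_tool(steps=[[1,-0.85,0,0,0,0],[1,-0.85,0,0,0,0],[1,-0.85,0,0,0,0],[1,-0.85,0,0,0,0],[1,-0.85,0,0,0,0]])

```text
clock: 1.95
position: [0.3373, -0.3445, 0.2084]
orientation: [0.0, 0.994, 0.114, 0.0]
force: [0.5, 0.2, -0.0]
grip_width: 0.0645
finger_force: 0.0
```

>>> servo_tool(steps=[[1,-0.85,0,0,0,0],[1,-0.85,0,0,0,0],[1,-0.85,0,0,0,0],[1,-0.85,0,0,0,0],[1,-0.85,0,0,0,0]])

```text
clock: 2.58
position: [0.4351, -0.2127, 0.2084]
orientation: [0.0, 0.994, 0.114, 0.0]
force: [1.3, -0.6, 0.5]
grip_width: 0.0643
finger_force: 0.0
```

>>> servo_tool(steps=[[0,0,0,0,0,1],[0,0,0,0,0,1],[0,0,0,0,0,1],[0,0,0,0,0,1],[0,0,0,0,0,0.5]])

```text
clock: 3.2
position: [0.4345, -0.2136, 0.2083]
orientation: [0.0, 0.997, -0.083, 0.0]
force: [0.1, -0.1, -0.4]
grip_width: 0.0635
finger_force: 0.0
```

```bash
python3 - <<'E'
from h import *
s=arm.sense();print(s["clock"],s["position"],s["orientation"],s["force"],s["grip_width"])
save("wrist","w1.png")
c,R,t=cam("wrist");print(-R.T@t)
print(atz("wrist",256,192,0.04))
for k in("release_top","tray_front"):print(k,[(np.round(r["box"]).tolist(),round(r["confidence"],2)) for r in arm.search_frame(k,"wrist")[:2]])
E
```

```text
3.2 [ 0.43447996 -0.21359596  0.20831452] [ 3.61825210e-05  9.96535365e-01 -8.31700402e-02  9.21044090e-05] [ 0.09033259 -0.06681154 -0.38131474] 0.06354695860310823
[ 0.51526375 -0.2288535   0.37387609]
[ 0.40827692 -0.20418993  0.04      ]
release_top [([45.0, 70.0, 28.0, 29.0], 0.83)]
tray_front [([65.0, 10.0, 106.0, 27.0], 0.79)]
```

View pics/w1.png

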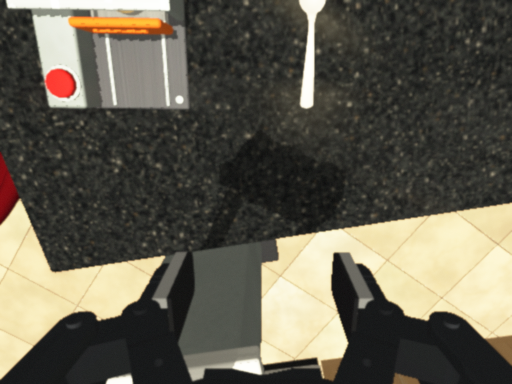

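The wrist view shows the button at (61,83), the orange front at about (118,24), and the base's front edge running along row 108. So the tool is almost in line with the warmer.

```bash
python3 - <<'E'
from h import *
im=cv2.imread("pics/w1.png")[:,:,::-1]
x,y=seg(im,"red",(30,50,95,110));print(len(x),x.mean(),y.mean(),x.min(),x.max());b=atz("wrist",x.mean(),y.mean(),.042);print("btn",b)
e=atz("wrist",189,108,.005);f=atz("wrist",86,108,.005);d=f-e;print("front edge",e,f,"yaw",np.degrees(np.arctan2(-d[0],d[1])))
p=arm.sense();R=Ro.from_quat(np.array(p["orientation"])[[1,2,3,0]]);R_=R.as_matrix();print(R_[:,0],R_[:,1])
g=b+R_[:,1]*0.0385; print("target",g,"units",R_.T@(g-p["position"])/.025)
E
```

```text
646 60.22136222910217 82.80030959752322 45 75
btn [ 0.54528652 -0.0412981   0.042     ]
front edge [ 0.50178646 -0.1470899   0.005     ] [ 0.51974787 -0.03855293  0.005     ] yaw -9.396518584646655
[ 9.86558027e-01 -1.63411190e-01  2.03701308e-04] [-1.63411205e-01 -9.86558044e-01  5.80366340e-05]
target [ 0.53899519 -0.07928058  0.04200223] units [ 3.24401485 -5.98546102  6.65316678]
```

>>> servo_tool(steps=[[0.65,-1,0,0,0,0],[0.65,-1,0,0,0,0],[0.65,-1,0,0,0,0],[0.65,-1,0,0,0,0],[0.65,-1,0,0,0,0]])

```text
clock: 3.98
position: [0.5358, -0.1029, 0.2083]
orientation: [0.0, 0.997, -0.082, 0.0]
force: [0.4, -0.4, -0.9]
grip_width: 0.064
finger_force: 0.0
```

>>> servo_tool(steps=[[0,-1,0.8,0,0,0],[0,0,1,0,0,0],[0,0,1,0,0,0],[0,0,1,0,0,0],[0,0,0.5,0,0,0]])

```text
clock: 4.6
position: [0.5384, -0.0787, 0.0991]
orientation: [-0.0, 0.997, -0.082, -0.001]
force: [-0.2, -0.4, -0.9]
grip_width: 0.0643
finger_force: 0.0
```

```bash
python3 - <<'E'
from h import *
p=arm.sense();print(p["clock"],p["position"],p["force"],p["grip_width"])
im=save("wrist","w2.png")
x,y=seg(im,"red",(0,0,512,384));print(len(x),x.mean(),y.mean(),x.min(),x.max());b=atz("wrist",x.mean(),y.mean(),.043)
R_=Ro.from_quat(np.array(p["orientation"])[[1,2,3,0]]).as_matrix();print(b,"btn in tool mm",1000*R_.T@(b-p["position"]))
for z in(-.0,-.006,-.01):
  for yy in(-.0385,.0385):print(np.round(proj("wrist",p["position"]+R_@[0,yy,z])),end=" ")
E
```

```text
4.6 [ 0.53836622 -0.07873728  0.09905029] [-0.24919964 -0.40395276 -0.85739577] 0.06430350975396376
21014 43.709146283430094 214.34196250118967 0 223
[0.55579709 0.07373397 0.043     ] btn in tool mm [  -7.62058947 -153.25251397   56.11190544]
[188. 240.] [330. 240.] [186. 245.] [333. 245.] [184. 249.] [334. 249.]
```

View pics/w2.png

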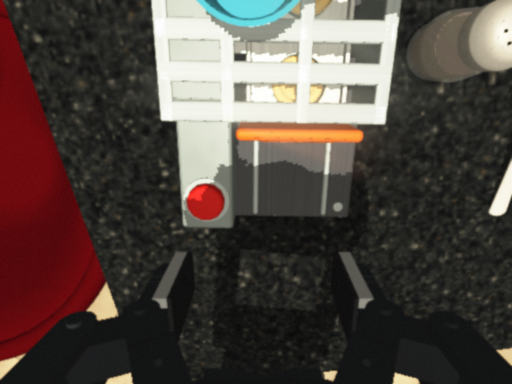

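The view shows the button at (206,201), the orange front's front edge at row 142, and the fingertips at (178,253) and (347,253). The warmer is square to the tool. The red mask also took in the chair, so I'll redo it with a tighter box.

```bash
python3 - <<'E'
from h import *
p=arm.sense();im=cv2.imread("pics/w2.png")[:,:,::-1]
x,y=seg(im,"red",(180,175,235,225));u,v=x.mean(),y.mean()
R_=Ro.from_quat(np.array(p["orientation"])[[1,2,3,0]]).as_matrix()
f=lambda u,v,z:np.round(1000*R_.T@(atz("wrist",u,v,z)-p["position"]),1)
print(u,v,x.min(),x.max(),"btn",f(u,v,.044),"front",f(237,142,.056),f(363,142,.056),"base",f(237,215,.005),f(348,215,.005))
print([np.round(1000*((s-256)),0) for s in()], proj("wrist",p["position"]+R_@[0,-.032,-.006]),proj("wrist",p["position"]+R_@[0,-.046,-.006]),proj("wrist",p["position"]+R_@[-.011,-.039,-.006]))
E
```

```text
205.20251937984497 201.52422480620154 187 223 btn [  3.1 -38.1  53.9] front [ 46.7 -14.1  41.7] [46.7 64.  41.7] base [-22.9 -19.4  93. ] [-22.8  72.8  93. ]
[] [np.float64(198.79770957764072), np.float64(245.49141696731417)] [np.float64(172.34418448561783), np.float64(245.4884729521048)] [np.float64(187.05888699325925), np.float64(263.8114315325274)]
```

>>> servo_tool(steps=[[0.12,0,0.7,0,0,0],[0,0,0.7,0,0,0],[0,0,0.6,0,0,0],[0,0,0.1,0,0,0],[0,0,0,0,0,0]])

```text
clock: 5.28
position: [0.5422, -0.0795, 0.0481]
orientation: [-0.0, 0.997, -0.082, -0.0]
force: [-0.6, 0.0, -0.2]
grip_width: 0.0637
finger_force: 0.0
```

>>> servo_tool(steps=[[0,0,0.08,0,0,0],[0,0,0.08,0,0,0],[0,0,0,0,0,0]])

```text
clock: 5.65
position: [0.5422, -0.0795, 0.0443]
orientation: [0.0, 0.997, -0.082, 0.0]
force: [-0.1, 0.3, -0.3]
grip_width: 0.064
finger_force: 0.0
```

>>> servo_tool(steps=[[0,0,0.1,0,0,0],[0,0,0.1,0,0,0],[0,0,0,0,0,0],[0,0,0,0,0,0]])

```text
clock: 6.15
position: [0.5422, -0.0795, 0.0392]
orientation: [-0.0, 0.997, -0.082, -0.0]
force: [-0.5, 0.4, -0.4]
grip_width: 0.0639
finger_force: 0.0
```

>>> servo_tool(steps=[[0,0,0.1,0,0,0],[0,0,0,0,0,0],[0,0,0,0,0,0]])

```text
clock: 6.52
position: [0.5422, -0.0795, 0.0367]
orientation: [-0.0, 0.997, -0.082, -0.0]
force: [0.1, -1.0, 0.8]
grip_width: 0.0643
finger_force: 0.0
```

>>> servo_tool(steps=[[0,0,0.1,0,0,0],[0,0,0,0,0,0]])

```text
clock: 6.78
position: [0.542, -0.0794, 0.0339]
orientation: [-0.0, 0.997, -0.082, -0.0]
force: [-0.1, 0.2, 0.4]
grip_width: 0.064
finger_force: 0.0
```

>>> servo_tool(steps=[[0,0,0.1,0,0,0],[0,0,0,0,0,0],[0,0,0,0,0,0]])

```text
clock: 7.15
position: [0.5422, -0.0795, 0.0317]
orientation: [-0.0, 0.997, -0.082, -0.0]
force: [0.0, -0.2, 0.4]
grip_width: 0.0636
finger_force: 0.0
```

>>> servo_tool(steps=[[0,0,0.1,0,0,0],[0,0,0,0,0,0],[0,0,0,0,0,0]])

```text
clock: 7.52
position: [0.5422, -0.0795, 0.0291]
orientation: [-0.0, 0.997, -0.082, -0.0]
force: [-0.2, 0.4, 0.2]
grip_width: 0.0639
finger_force: 0.0
```

```bash
python3 - <<'E'
from h import *
p=arm.sense();print(p["clock"],p["position"],p["force"],p["wrist_torque"])
a=save("scene","s1.png");b=save("wrist","w3.png")
cv2.imwrite("pics/c1.png",np.hstack([cv2.resize(a[150:310,120:330],(525,400),interpolation=2),cv2.resize(b[100:300,130:300-32],(275,400))])[:,:,::-1])
E
```

```text
7.525 [ 0.54215184 -0.07948106  0.02913586] [-0.23342339  0.43186911  0.19787832] [-0.0317037  -0.01065902 -0.01230517]
```

View pics/c1.png

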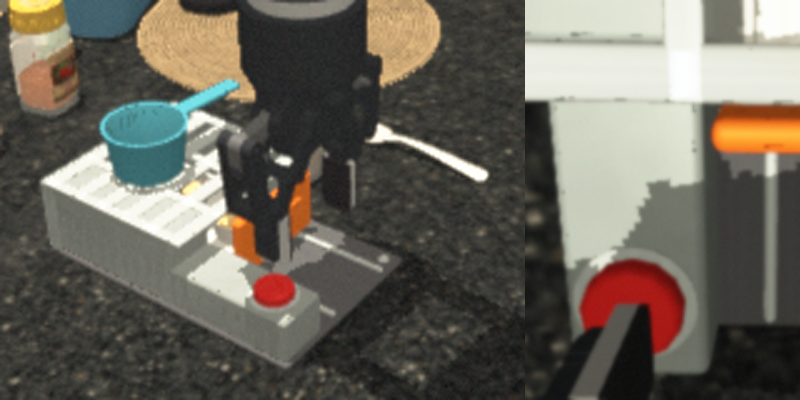

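The fingertip is over the button and seems still a little above it: in the scene crop the tip is at (270,262) and the button at (273,290). I'll compare this with the projected tip position.

```bash
python3 - <<'E'
from h import *
p=arm.sense()
R_=Ro.from_quat(np.array(p["orientation"])[[1,2,3,0]]).as_matrix()
for dz in(0,.006,.012,.018,.024):
  for xy in((0,-.039),(-.011,-.032),(-.011,-.046)):
    q=p["position"]+R_@[*xy,0]+[0,0,dz];u,v=proj("scene",q);print(dz,xy,"crop",round((u-120)*2.5),round((v-150)*2.5),end=" | ")
  print()
b=p["position"]+R_@[0,-.039,0];b[2]=.044;print((np.array(proj("scene",b))-[120,150])*2.5,b)
E
```

```text
0 (0, -0.039) crop 269 301 | 0 (-0.011, -0.032) crop 290 301 | 0 (-0.011, -0.046) crop 276 313 | 
0.006 (0, -0.039) crop 269 293 | 0.006 (-0.011, -0.032) crop 289 294 | 0.006 (-0.011, -0.046) crop 276 306 | 
0.012 (0, -0.039) crop 268 286 | 0.012 (-0.011, -0.032) crop 289 286 | 0.012 (-0.011, -0.046) crop 276 298 | 
0.018 (0, -0.039) crop 268 278 | 0.018 (-0.011, -0.032) crop 289 279 | 0.018 (-0.011, -0.046) crop 275 291 | 
0.024 (0, -0.039) crop 268 271 | 0.024 (-0.011, -0.032) crop 288 271 | 0.024 (-0.011, -0.046) crop 275 283 | 
[268.14166504 282.56097494] [ 0.54864376 -0.04103475  0.044     ]
```

>>> servo_tool(steps=[[0,0,0.1,0,0,0],[0,0,0.1,0,0,0],[0,0,0,0,0,0],[0,0,0,0,0,0]])

```text
clock: 8.12
position: [0.5422, -0.0795, 0.0242]
orientation: [-0.0, 0.997, -0.082, -0.0]
force: [0.6, 0.6, 1.0]
grip_width: 0.064
finger_force: 0.0
```

>>> servo_tool(steps=[[0,0,0.1,0,0,0],[0,0,0,0,0,0],[0,0,0,0,0,0]])

```text
clock: 8.5
position: [0.5422, -0.0795, 0.0217]
orientation: [-0.0, 0.997, -0.082, -0.0]
force: [0.7, 0.5, -0.0]
grip_width: 0.0638
finger_force: 0.0
```

```bash
python3 - <<'E'
from h import *
p=arm.sense();print(p["clock"],p["position"],p["force"],p["wrist_torque"])
a=save("scene","s2.png")
cv2.imwrite("pics/c2.png",cv2.resize(a[200:300,180:300],(720,600),interpolation=2)[:,:,::-1])
E
```

```text
8.5 [ 0.54217994 -0.07950657  0.02167135] [ 0.72420556  0.47206059 -0.04326724] [ 0.01178932 -0.0109217   0.02235126]
```

View pics/c2.png

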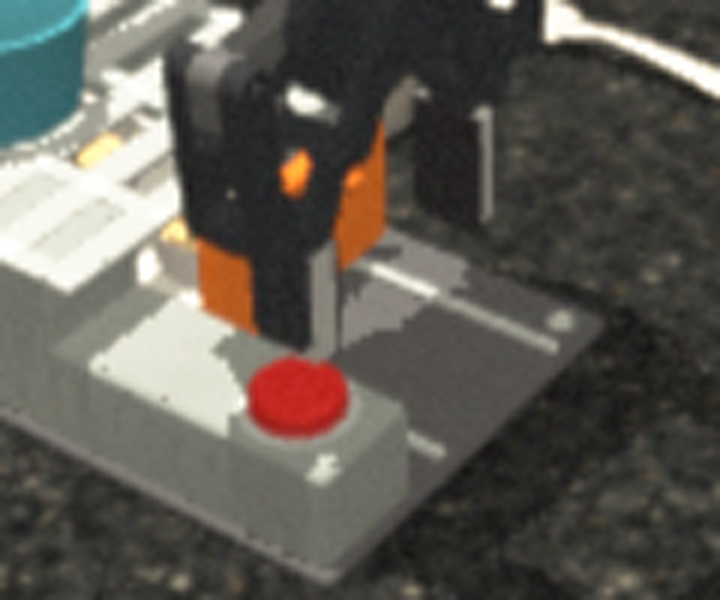

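The finger is close to the button, which is at (297,390) in the crop; the finger's lower end is at about (255–335, 345). It may be offset towards +x, or it may be higher than it looks. I'll triangulate the tip corner from the wrist and scene views.

```bash
python3 - <<'E'
from h import *
from scipy.optimize import least_squares
p=arm.sense()
R_=Ro.from_quat(np.array(p["orientation"])[[1,2,3,0]]).as_matrix()
off=np.array([-.9,-1.0])*2 # scene bias half
for w,s in(((178,253),(222.5,255.8)),((185,253),(222.5,255.8)),((178,253),(226,257)),((192,253),(230.8,258.3)),((170,253),(222.5,255.8))):
  r=least_squares(lambda X:np.r_[np.array(proj("wrist",X))-w,np.array(proj("scene",X))-s],[0.55,-.04,.04])
  print(w,s,"world",np.round(r.x,4),"tool mm",np.round(1000*R_.T@(r.x-p["position"]),1),np.round(r.fun,1))
b=np.array([.5453,-.041,.044]);print("btn tool",1000*R_.T@(b-p["position"]),proj("scene",b),proj("wrist",b))
im=save("wrist","w4.png");cv2.imwrite("pics/c4.png",cv2.resize(im[100:300,150:390],(720,600),interpolation=2)[:,:,::-1])
E
```

```text
(178, 253) (222.5, 255.8) world [ 0.5574 -0.0452  0.0529] tool mm [  9.3 -36.3 -31.2] [-0.2 -0.2  0.9 -0.2]
(185, 253) (222.5, 255.8) world [ 0.5566 -0.0479  0.052 ] tool mm [  8.9 -33.5 -30.2] [-0.5 -0.4  2.2 -0.6]
(178, 253) (226, 257) world [ 0.5557 -0.0444  0.0502] tool mm [  7.6 -36.9 -28.5] [ 0.4  0.4 -1.9  0.5]
(192, 253) (230.8, 258.3) world [ 0.5518 -0.0491  0.0447] tool mm [  4.5 -31.6 -23. ] [ 0.7  0.6 -2.9  0.9]
(170, 253) (222.5, 255.8) world [ 0.5583 -0.0422  0.054 ] tool mm [  9.8 -39.5 -32.3] [ 0.1  0.1 -0.6  0.1]
btn tool [ -3.28275113 -38.47272612 -22.26874913] [np.float64(229.13108846565453), np.float64(263.6068662800264)] [np.float64(179.87135884486207), np.float64(267.06722840086877)]
```

View pics/c4.png

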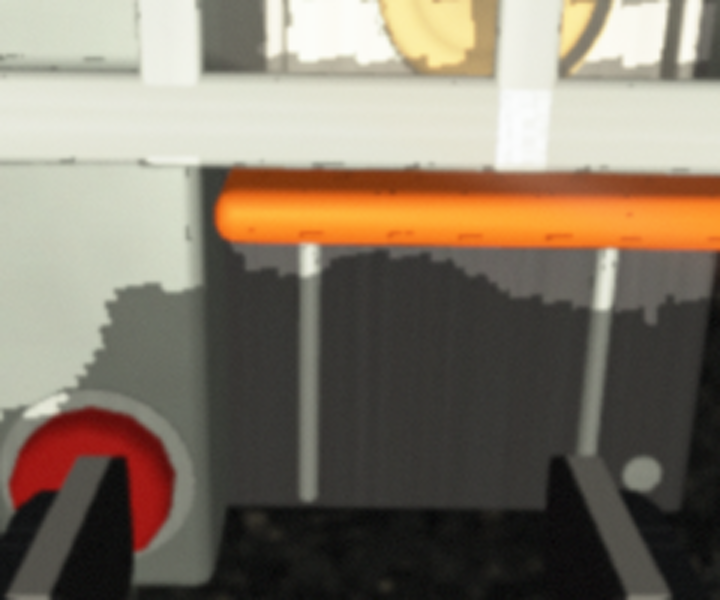

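The tips turn out to be about 30 mm behind the TCP, with the front edge at tool x of about +9 mm. So the finger is centred over the button at z≈0.052 and hasn't touched it yet. I'll keep going down.

>>> servo_tool(steps=[[0,0,0.1,0,0,0],[0,0,0.1,0,0,0],[0,0,0,0,0,0],[0,0,0,0,0,0]])

```text
clock: 9.1
position: [0.5421, -0.0795, 0.0166]
orientation: [0.0, 0.997, -0.082, -0.0]
force: [-0.3, -0.7, -0.1]
grip_width: 0.0638
finger_force: 0.0
```

>>> servo_tool(steps=[[0,0,0.1,0,0,0],[0,0,0,0,0,0],[0,0,0,0,0,0]])

```text
clock: 9.48
position: [0.5425, -0.0796, 0.0145]
orientation: [0.0, 0.997, -0.082, 0.0]
force: [1.2, -0.7, 0.6]
grip_width: 0.0641
finger_force: 0.5
```

>>> servo_tool(steps=[[0,0,0.1,0,0,0],[0,0,0,0,0,0],[0,0,0,0,0,0]])

```text
clock: 9.85
position: [0.5426, -0.0796, 0.012]
orientation: [0.0, 0.997, -0.082, 0.0]
force: [1.1, -0.5, 3.6]
grip_width: 0.0641
finger_force: 1.5
```

>>> servo_tool(steps=[[0,0,0.1,0,0,0],[0,0,0,0,0,0],[0,0,0,0,0,0]])

```text
clock: 10.22
position: [0.5425, -0.0796, 0.0094]
orientation: [0.0, 0.997, -0.082, 0.0]
force: [0.9, -0.5, 4.3]
grip_width: 0.0641
finger_force: 1.8
```

>>> servo_tool(steps=[[0,0,0.06,0,0,0],[0,0,0,0,0,0],[0,0,0,0,0,0],[0,0,0,0,0,0],[0,0,0,0,0,0]])

```text
clock: 10.85
position: [0.5425, -0.0796, 0.0079]
orientation: [0.0, 0.997, -0.082, 0.0]
force: [0.7, -0.3, 5.6]
grip_width: 0.0644
finger_force: 3.2
```

>>> servo_tool(steps=[[0,0,0,0,0,0],[0,0,0,0,0,0],[0,0,0,0,0,0],[0,0,0,0,0,0],[0,0,0,0,0,0]])

```text
clock: 11.48
position: [0.5425, -0.0796, 0.0079]
orientation: [0.0, 0.997, -0.082, 0.0]
force: [1.0, 0.2, 5.5]
grip_width: 0.064
finger_force: 3.2
```

```bash
python3 - <<'E'
from h import *
p=arm.sense();print(p["clock"],p["position"],p["force"],p["wrist_torque"],p["finger_force"])
a=save("scene","s5.png");b=save("wrist","w5.png")
cv2.imwrite("pics/c5.png",np.hstack([cv2.resize(a[200:300,180:300],(400,400),interpolation=2),cv2.resize(b[100:300,150:350],(400,400))])[:,:,::-1])
E
```

```text
11.475 [ 0.54248262 -0.07956881  0.00794675] [0.98298255 0.1646948  5.52672623] [ 0.03067095 -0.24826735 -0.22343584] 3.2350720570047997
```

View pics/c5.png

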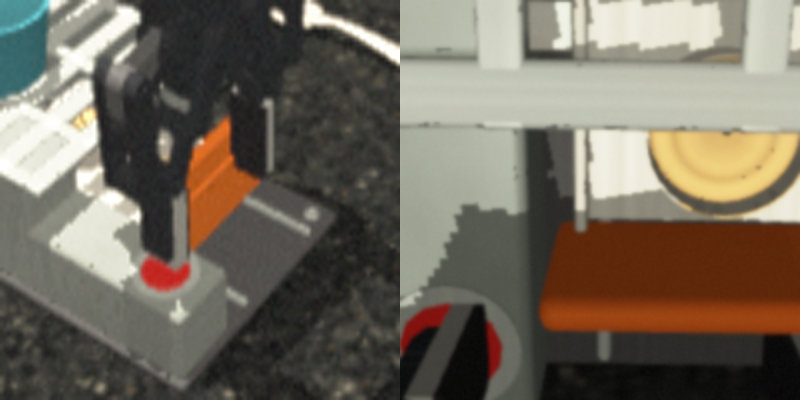

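The button is pressed and the orange front is out. In the wrist crop its near edge is at row 328, short of the base's end. I'll measure how far out it is.

```bash
python3 - <<'E'
from h import *
p=arm.sense();R_=Ro.from_quat(np.array(p["orientation"])[[1,2,3,0]]).as_matrix()
f=lambda X:np.round(1000*R_.T@(X-p["position"]),1)
for v,z in((252,.056),(264,.056),(264,.05)):print("front edge",f(atz("wrist",256,v,z)))
print("base front",f(atz("wrist",256,282,.005)),"slot plate edge",f(atz("wrist",256,163,.062)), p["force"])
b=cv2.imread("pics/w5.png");cv2.imwrite("pics/c6.png",cv2.resize(b[140:340,150:390],(720,600)))
E
```

```text
front edge [ 18.9  -0.9 -48.1]
front edge [ 13.5  -0.9 -48.1]
front edge [ 10.   -1.  -42.1]
base front [-28.2  -2.1   2.9] slot plate edge [ 56.   -0.6 -54.1] [0.47642587 0.55039229 5.21410557]
```

View pics/c6.png

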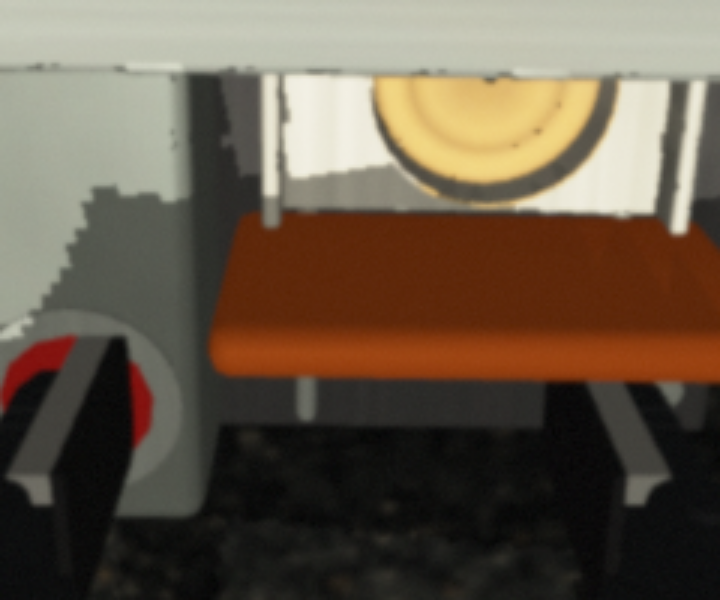

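The orange front is resting against the right finger, about 35 mm out. The button is about 6.5 mm down under roughly 5.5 N, so I'm handing in.

```bash
python3 -c "
from h import *
print(arm.close_job())"
```

```text
the job is handed in; nothing more can be done
None
```

Job handed in: one finger holds the red button about 6.5 mm down, and the other has stopped the tray about 35 mm out, at rest against its orange front; the hand-in gave no verdict.

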